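# Press the specimen clamp's plate home with the tamper

## Robot

A 6-joint arm with a two-finger parallel gripper is mounted at the origin on the work surface. World frame = base frame: x ahead of the robot, y to its left, z up, the work surface at z = 0. Lengths are in mm, angles in degrees, forces in N, time in s.
With the tool pointing down it reaches from about 225 to 875 mm from the base axis. Payload 3.4 kg.
Tool frame: the origin (TCP) lies between the finger pads; the fingertips stand 25 mm ahead of it and the grasp point (between the pads) lies 6 mm ahead of it; z points along the fingers, y is the direction in which the jaws open and shut (so a half turn about z gives the same grasp; the last joint's range is limited). The gripper opens to 85 mm and grips with 20 to 120 N. Pads are 22 mm wide; open, the fingers measure 114 mm over their backs; the gripper's body (76 mm by 85 mm) begins 54 mm behind the grasp point. The pads swing forward as they close: fully open they stand 13 mm farther back than shut.
Start: joints at [61.421, 15.808, 86.224, -0, 77.962, -6.933], TCP at [212.123, 534.478, 227.028] pointing down, gripper open.
Joint ranges: [-165.64, 165.64], [-43.16, 119.46], [12.63, 154.43], [-67.54, 247.53], [6.08, 155.33], [-154.97, 154.97]. Speed limits (degrees/s): [147.25, 147.25, 180, 180, 180, 180].

## Interface

Orientations are given as a 3x3 rotation matrix whose columns are the frame's x, y, z axes.
In Python, from plant import bot gives the robot as it stands. The module is installed in compiled form; this text tells all that it offers.
- The arm moves only by the tool arm_command, never from a script. Its argument "series" is a list of rows, each a list of 7 numbers: the shift along the tool's x, y, z in mm, then the turn, a rotation vector about the tool's x, y, z in degrees, then the opening, from 0 (shut) to 1 (fully open). A call has 1 to 20 rows; each row is the pose to reach, as a shift and turn from the pose commanded when the call began, along the tool's axes at that moment; what a row does not reach only later rows make up. A row lasts 1/8 s, in which the tool goes at most 62.5 mm and 10.7 degrees, less where a joint would pass 70% of its speed; a pose out of reach is approached as far as the arm can. A call with a gripper value outside its range is refused whole. The fingers move at their own pace and stop on an object; "newtons" is the grip in N (left out, the last holds). Time passes only in rows, so rows that repeat a pose let the fingers close. It gives the time, the measured TCP pose, the force and the opening at its end, in the units of the state.
- bot.get_obs(): the state, without advancing time (a new reading comes with each control period).
- bot.get_image(name): name is "scene" or "top"; returns a dict with "img" (400x640x3 uint8, blue, green, red), "fx", "fy", "cx", "cy" (pixels), "dist_coeffs" ([k1, k2, p1, p2, k3] as OpenCV has them; the pictures are not rectified), "eye" and "orientation" of the camera in the world. Camera axes: x right, y down, z forward; pixel columns grow to the right and rows downward; lengths in mm; the calibration is good to about 2 mm. A picture is of the moment at which its call begins. There is no depth.
- bot.finish_job(): hands the job in, once; it reports no verdict.
The state is a dict: "t": time; "joint_positions": joint angles; "joint_velocities": joint speeds; "joint_torque": joint torques, N m; "ee_pos": TCP position; "eef_rot": TCP orientation; "force": force on the tool from outside, world axes, zero at the start; "ft_torque": the same for the moment, N m; "opening": opening from 0.0 (shut) to 1.0 (fully open).
Only numpy, scipy, OpenCV 4.12 (cv2) and the standard library are available. Lean on these libraries where they do the work, as an engineer would, in place of code of your own. Each camera call takes 0.05 s, during which the arm holds its last target.

## Task

The sprung orange plate in the specimen clamp sits high and crooked. Take the tamper out of its wooden stand, lower its flat steel foot into the clamp's tube and press squarely down until the plate has come up solid on its stop, level, and the catch holds it there: push firmly but never harder than 45 N, and only with the tamper. Then set the tamper gently back upright in its stand, let go, and leave everything else on the bench where it is.

Things in the scene. Friction and masses are not known exactly. Their poses are not given: they have to be found in the camera images.
- tamper: Loose tamper, 0.3 kg: round steel foot (48 mm diameter, 12 mm high), round steel collar above it (36 mm diameter, 12 to 40 mm above the underside), square dark wooden handle on top (24 x 24 mm, 40 to 95 mm). The collar's top is a 6 mm ledge just under the handle. Origin: centre of the flat underside; z up along the handle, x and y square to its flat sides. Starts upright in the stand, any yaw.
- stand: The tamper's fixed round wooden stand: a cup of 72 mm outer and 56 mm inner diameter, rim 22 mm and inner floor 10 mm above the bench; foot flange 100 mm in diameter. Origin: centre of its underside, on the bench; z up. The stand and the clamp may change places.
- clamp: Fixed specimen clamp: 120 x 120 x 12 mm dark steel base with an upright aluminium tube in its middle, 68 mm outer and 52 mm inner diameter, rim 75 mm above the bench; a black-tipped brass stud sticks out of the tube to 60 mm from its axis on the clamp's +y side. Origin: centre of the base's underside, on the tube's axis; z up.
- clamp_rim (a point): Centre of the mouth of the clamp's tube, at the height of its rim (75 mm above the bench).
- plate: Orange sprung plate in the tube: disc, 50 mm diameter, 8 mm thick, on a central swivel. It tilts up to 7 degrees any way with little resistance, takes the tilt of a flat face pressed on it and keeps it. Origin: centre of the disc, 4 mm below its top face; z square to the face. At rest the centre is 63 mm above the bench (top 8 mm below the rim). More than 45 N on it damages it.
- plate_top (a point): Centre of the plate's top face. Pushed down, the plate slides straight along the tube against a spring of about 3 N at first, at most 8 N, until it strikes a rigid stop. The stop is preset to another depth every time and cannot be seen: the plate's travel is anywhere from 6 to 20 mm, and only the sharp rise of force above the spring's tells that it is reached.
- catch (a joint): Hidden catch: 0 m while the plate is free, 0.002 m (2 mm) once it has snapped over and holds the plate down. It snaps when the plate is pressed solid on its stop; let go, the plate then rises only about 1 mm. Pushed less far, it springs right back up.
- jar: Bystander: amber glass jar with white cap, 52 mm diameter, 65 mm high; origin under its centre.
- beaker: Bystander: open glass beaker, 62 mm diameter, 80 mm high; origin under its centre.
- weight: Bystander: brass check weight with a knob, 30 mm diameter, 42 mm high; origin under its centre.
- marker: Bystander: white and red marker pen lying flat, 127 mm long, 14 mm thick; origin under its middle, x along it.
- spatula: Bystander: steel spatula lying flat, about 180 mm long; origin under its middle, x along it.
- samplebox: Bystander: clear open box with samples in it, 90 x 70 x 30 mm; origin under its centre.
- mortar: Bystander: white ceramic bowl, 90 mm diameter, 50 mm high; origin under its centre.
Not all that is in view belongs to the job. What is shaped like the tamper but turquoise is not meant. Several things look just like the stand: the one meant starts farthest from the robot's base.

How it is judged (in metres and radians):
On the way, in this order (a step that is already met when the one before it is completed fails the run):
1. the tamper, held, is lifted out of its stand (z of tamper in the frame of stand above 0.04 m and contact force between the fingers and tamper above 1 N), for 0.1 s.
2. the tamper has pressed the plate home: catch over, tamper still bearing on the plate with more than 3 N, plate level within 2.6 degrees (value of joint catch above 0.0012 m and contact force between tamper and plate above 3 N and angle between plate's own z axis and vertical below 0.045 rad), for 0.1 s.
At the end, for the whole second after the job is handed in: The plate is held down by its catch (at least 3.5 mm below where it began), level within 2.9 degrees; the tamper stands upright (within 3.4 degrees) and at rest on the floor of its stand (underside no more than 14 mm above the bench, within 8 mm of the stand's axis), released (value of joint catch above 0.0012 m and angle between plate's own z axis and vertical below 0.05 rad and z of plate in the frame of clamp below 0.0595 m and horizontal distance between tamper and stand below 0.008 m and z of tamper in the frame of stand below 0.014 m and angle between tamper's own z axis and vertical below 0.06 rad and linear speed of tamper below 0.02 m/s); the robot touches nothing.
It fails at once if more than 45 N on the plate (contact force between tamper and plate above 45 N).
It fails at once if the plate touched by the robot itself instead of the tamper (contact force between any of the fingers, the arm and plate above 0.5 N).
It fails at once if the tamper dropped (falling faster than 0.45 m/s, out of the fingers) (contact force between the fingers and tamper below 0.2 N and linear speed of tamper above 0.45 m/s).
It fails at once if the tamper rammed into its stand (more than 60 N) (contact force between tamper and stand above 60 N).
It fails at once if a bystander moved by more than 20 mm (distance of any of jar, beaker, weight, marker, spatula, samplebox, mortar from where it was at the start of the episode above 0.02 m).
It also fails if it takes over 69 s, if anything falls off the work surface, if the arm or the gripper's body presses on something with over 40 N, if the wrist force passes 120 N, or if a joint passes its speed limit or range.

## Working session

There is one attempt and no reset: what is moved stays moved. The work goes in short steps, Python scripts to look and compute and a tool call to move; the robot and the scene stay as the last step left them, time stands still between calls to the robot, and variables do not carry over. Pictures are saved under pics/ and viewed, and the job is handed in when it is done.

Besides the shell and the picture viewer there is one more tool, called after "Emit:" by a JSON object that holds its "api" and its "payload", one argument or row to a line. arm_command: Moves the arm, as the interface text tells. Its arguments: {"type":"object","properties":{"series":{"type":"array"},"newtons":{"type":"number"}},"required":["series"]}

```bash
mkdir -p pics; python3 - <<'E'
from plant import bot
import cv2
o=bot.get_obs()
print(o)
for n in("scene","top"):
    d=bot.get_image(n); cv2.imwrite(f"pics/{n}0.png",d["img"]); print({k:v for k,v in d.items() if k!="img"})
E
```

```text
{'t': 0.0, 'joint_positions': array([ 6.14210555e+01,  1.58463710e+01,  8.62953095e+01,  1.61725933e-04,
        7.79611456e+01, -6.93328138e+00]), 'joint_velocities': array([ 0.04950719,  0.04789405, -0.09140957,  0.030439  , -0.01913493,
       -0.03368841]), 'joint_torque': array([ 1.12736740e-03, -4.16764069e+01, -2.45800728e+01,  1.22748920e-04,
        1.06725219e-02,  1.76278864e-06]), 'ee_pos': array([211.84950074, 533.97781388, 226.15153994]), 'eef_rot': array([[-9.29482493e-01,  3.68865224e-01, -8.60930780e-04],
       [ 3.68866164e-01,  9.29481185e-01, -1.57466959e-03],
       [ 2.19378111e-04, -1.78119605e-03, -9.99998390e-01]]), 'force': array([-0.21808506,  0.002053  , -0.5602133 ]), 'ft_torque': array([-0.0688561 ,  0.01817396,  0.04477133]), 'opening': 0.9991351917367615}
{'fx': 478.0093853903224, 'fy': 478.0093853903224, 'cx': 313.0716455315218, 'cy': 199.12046814455204, 'dist_coeffs': array([-0.03647648,  0.        ,  0.        ,  0.        ,  0.        ]), 'eye': array([996.61101846, 857.28953187, 949.41005669]), 'orientation': array([[-8.78573247e-01,  3.15407452e-01, -3.58646329e-01],
       [ 4.77607620e-01,  5.80371284e-01, -6.59590884e-01],
       [ 1.08150500e-04, -7.50791124e-01, -6.60539686e-01]])}
{'fx': 509.03405401567784, 'fy': 509.03405401567784, 'cx': 312.8119872176822, 'cy': 193.74673515798338, 'dist_coeffs': array([-0.04214871,  0.        ,  0.        ,  0.        ,  0.        ]), 'eye': array([ 365.57367007,  -13.30045632, 1416.63561319]), 'orientation': array([[-1.21128746e-02, -9.93781186e-01,  1.10689801e-01],
       [-9.99926624e-01,  1.20558899e-02, -1.18411354e-03],
       [-1.57714293e-04, -1.10696022e-01, -9.93854298e-01]])}
```

View pics/scene0.png

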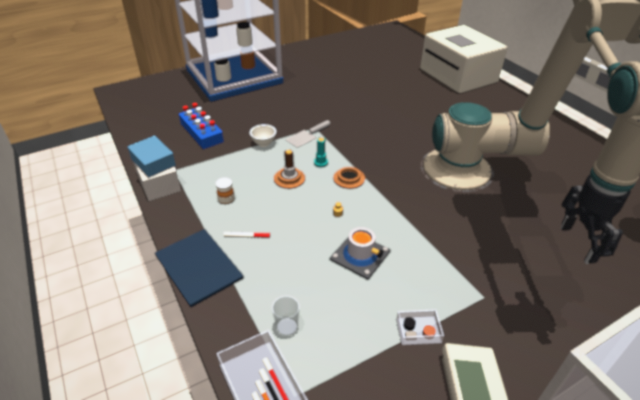

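View pics/top0.png

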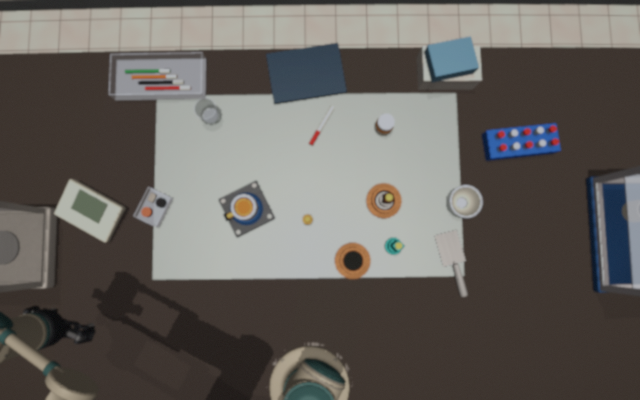

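The orange stands are at top (384,200), which holds the dark-handled tamper, and (352,260), which is empty. The robot base is near (310,385), so (384,200) is the farther one and fits. The turquoise look-alike is at (395,246). I'll check all this in enlarged crops.

```bash
cat > h.py <<'E'
import numpy as np, cv2
def ray(d,u,v):
    K=np.array([[d["fx"],0,d["cx"]],[0,d["fy"],d["cy"]],[0,0,1]])
    p=cv2.undistortPoints(np.array([[[u,v]]],float),K,np.array(d["dist_coeffs"]))[0,0]
    return np.array(d["eye"]),np.array(d["orientation"])@np.array([p[0],p[1],1])
def atz(d,u,v,z):
    e,r=ray(d,u,v); return e+r*(z-e[2])/r[2]
def proj(d,P):
    R=np.array(d["orientation"]);e=np.array(d["eye"])
    K=np.array([[d["fx"],0,d["cx"]],[0,d["fy"],d["cy"]],[0,0,1]])
    P=np.atleast_2d(P).astype(float)
    rv=cv2.Rodrigues(R.T)[0]
    return cv2.projectPoints(P,rv,-R.T@e,K,np.array(d["dist_coeffs"]))[0][:,0]
def crop(img,u0,v0,w,h,s,name):
    c=cv2.resize(img[v0:v0+h,u0:u0+w],None,fx=s,fy=s,interpolation=cv2.INTER_CUBIC)
    for i in range(0,w,10):
        cv2.line(c,(i*s,0),(i*s,6),(255,255,255),1); cv2.putText(c,str(u0+i),(i*s,16),0,.35,(255,255,255),1)
    for i in range(0,h,10):
        cv2.line(c,(0,i*s),(6,i*s),(255,255,255),1); cv2.putText(c,str(v0+i),(8,i*s+4),0,.35,(255,255,255),1)
    cv2.imwrite(name,c)
E
python3 - <<'E'
from h import *
t=cv2.imread("pics/top0.png");s=cv2.imread("pics/scene0.png")
crop(t,335,175,80,60,10,"pics/c1.png")
crop(t,210,175,80,60,10,"pics/c2.png")
crop(s,260,125,80,70,8,"pics/c3.png")
crop(s,320,215,80,70,8,"pics/c4.png")
E
```

```text
(no output)
```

View pics/c1.png

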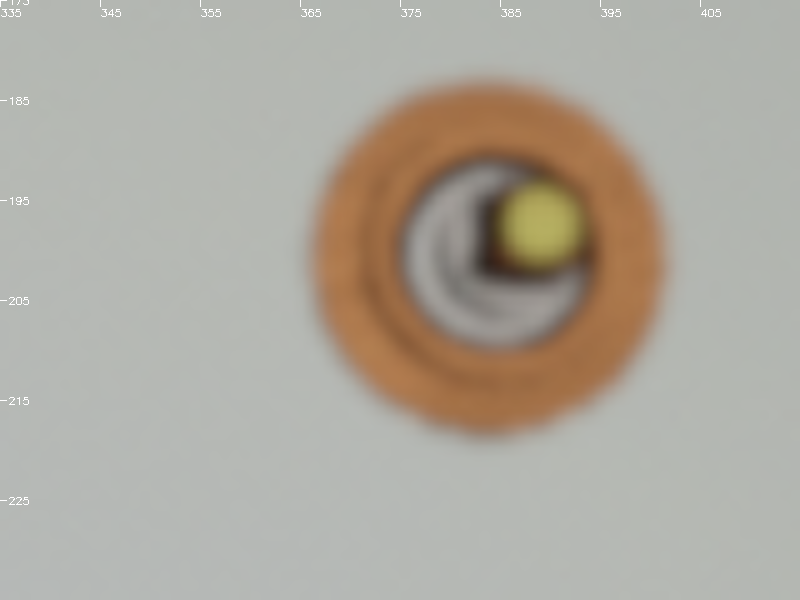

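View pics/c2.png

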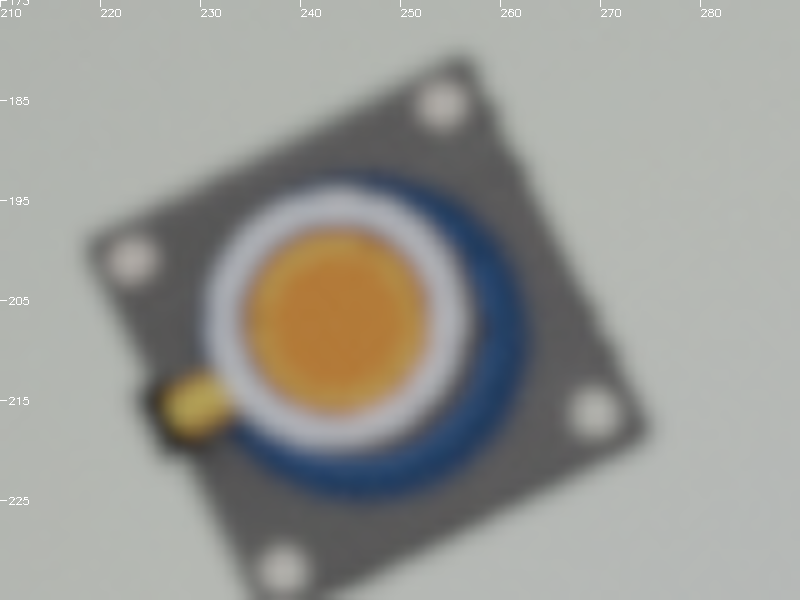

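View pics/c3.png

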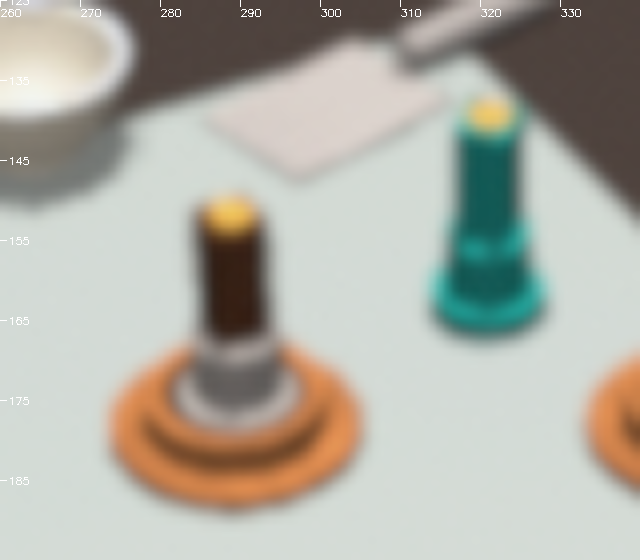

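View pics/c4.png

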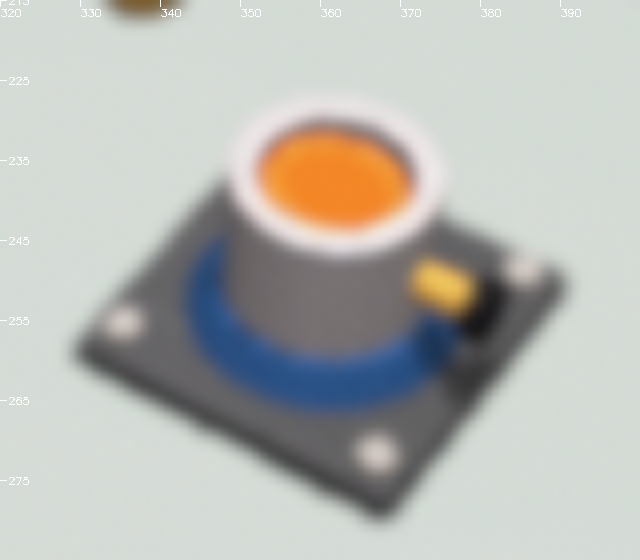

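Confirmed: the dark wooden handle with a brass dot stands in the orange stand at top (384,200) and scene (288,175). The clamp tube rim is at top (243,206) and the stud at top (227,216). The turquoise one is at scene (320,140).

Next I'll measure poses by overlaying models.

```bash
cat >> h.py <<'E'
def tri(d1,p1,d2,p2):
    e1,r1=ray(d1,*p1);e2,r2=ray(d2,*p2)
    A=np.c_[r1,-r2]; s=np.linalg.lstsq(A,e2-e1,rcond=None)[0]
    a=e1+r1*s[0];b=e2+r2*s[1]; return (a+b)/2,np.linalg.norm(a-b)
def circ(c,r,z,n=72):
    a=np.linspace(0,2*np.pi,n,endpoint=False); return np.c_[c[0]+r*np.cos(a),c[1]+r*np.sin(a),np.full(n,z)]
def ov(d,polys,u0,v0,w,h,s,name):
    c=cv2.resize(d["img"][v0:v0+h,u0:u0+w],None,fx=s,fy=s,interpolation=cv2.INTER_CUBIC)
    for P,col in polys:
        q=((proj(d,P)-[u0,v0]+.5)*s-.5)
        cv2.polylines(c,[np.round(q*16).astype(np.int32)],True,col,1,cv2.LINE_AA,4)
    cv2.imwrite(name,c)
def sq(c,a,z,yaw):
    y=np.radians(yaw); R=np.array([[np.cos(y),-np.sin(y)],[np.sin(y),np.cos(y)]])
    p=(R@np.array([[a,a],[-a,a],[-a,-a],[a,-a]]).T).T/2
    return np.c_[p+np.array(c[:2]),np.full(4,z)]
E
python3 - <<'E'
from h import *
from plant import bot
S=bot.get_image("scene");T=bot.get_image("top")
import pickle; pickle.dump((S,T),open("im0.pkl","wb"))
print("dot tri",tri(T,(388.6,196.9),S,(288.3,151.6)))
print("dot z106 top",atz(T,388.6,196.9,106),"scene",atz(S,288.3,151.6,106))
print("cup rim top z22",atz(T,384.2,199.6,22), "flange z6", atz(T,383.4,200.3,6))
print("flange scene z6",atz(S,291-1.4,177.5-.3,6))
print("clamp rim top",atz(T,242.9,205.9,75),"scene",atz(S,361.3,235.6,75))
# base corners top z12
cs=[(218.3,198.8),(255.8,180),(274.3,217.5)]
P=[atz(T,u-.4,v-.4,12) for u,v in cs]
for p in P: print(p)
print("c from diag",(P[0]+P[2])/2, "sides",np.linalg.norm(P[0]-P[1]),np.linalg.norm(P[1]-P[2]))
print("stud", atz(T,227,216,40))
# bystanders
for n,u,v,z in [("weight",307.5,219,40),("jar",386,121,65),("mortar",465,201,50),("turq",397,245,95),("stand2",352,260,20)]: print(n,atz(T,u,v,z).round(0))
E
```

```text
dot tri (array([ 500.83006401, -211.06144253,  106.0161146 ]), np.float64(0.2570692060850208))
dot z106 top [ 500.94168417 -211.13384442  106.        ] scene [ 500.72529387 -210.98822206  106.        ]
cup rim top z22 [ 502.28732367 -211.45526632   22.        ] flange z6 [ 501.92350496 -211.44197198    6.        ]
flange scene z6 [ 499.42606949 -212.02099575    6.        ]
clamp rim top [484.87436812 170.5462476   75.        ] scene [481.05070999 166.56793193  75.        ]
[512.20719329 248.81289041  12.        ]
[563.61886115 144.52603434  12.        ]
[458.39152417  93.33076063  12.        ]
c from diag [485.29935873 171.07182552  12.        ] sides 116.27083873617569 117.02029096576206
stud [461.01008077 218.45479492  40.        ]
weight [450.   0.  40.]
jar [ 713. -216.   65.]
mortar [ 493. -427.   50.]
turq [ 377. -231.   95.]
stand2 [ 338. -119.   20.]
```

```bash
python3 - <<'E'
from h import *
import pickle
S,T=pickle.load(open("im0.pkl","rb"))
G=(0,255,0);R=(0,0,255);B=(255,255,0)
st=(501,-211.3)
for yaw in (0,):
  pl=[(circ(st,36,22),G),(circ(st,28,22),G),(circ(st,50,0),R),(sq(st,24,105,yaw),B),(sq(st,24,50,yaw),B),(circ(st,18,50),R)]
  ov(T,pl,355,170,60,60,9,"pics/o1.png"); ov(S,pl,260,125,70,70,8,"pics/o2.png")
c=(485,170.5)
pl=[(circ(c,34,75),G),(circ(c,26,75),G),(sq(c,120,12,26.2),B)]
ov(T,pl,210,170,75,75,8,"pics/o3.png"); ov(S,pl,320,215,80,80,8,"pics/o4.png")
a=[cv2.imread(f"pics/o{i}.png") for i in (1,2)]
print([x.shape for x in a])
b=[cv2.resize(cv2.imread(f"pics/o{i}.png"),(400,400) if 0 else (580,580)) for i in (1,2,3,4)]
E
python3 -c "
import cv2,numpy as np
f=lambda i:cv2.resize(cv2.imread(f'pics/o{i}.png'),(400,400))
cv2.imwrite('pics/oA.png',np.hstack([f(1),f(2)]));cv2.imwrite('pics/oB.png',np.hstack([f(3),f(4)]))"
```

```text
[(540, 540, 3), (560, 560, 3)]
```

View pics/oA.png

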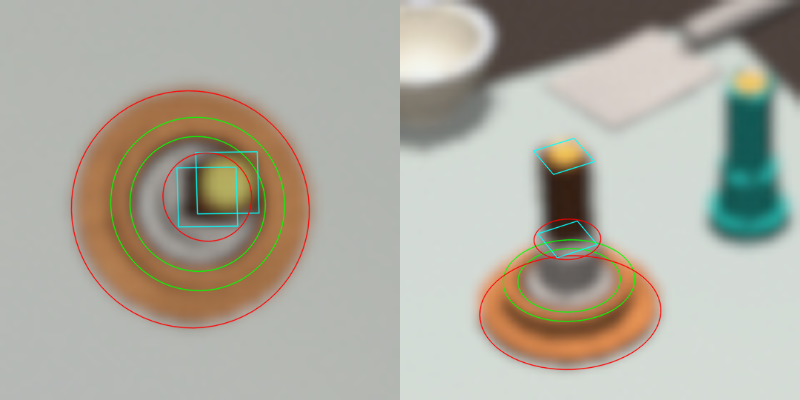

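View pics/oB.png

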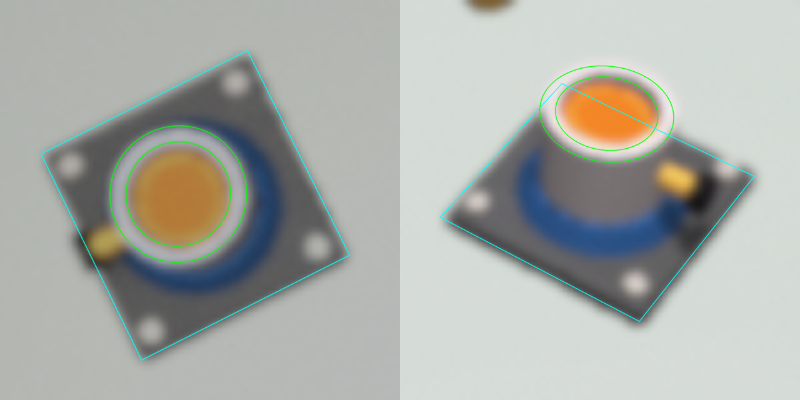

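```bash
python3 - <<'E'
from h import *
import pickle
S,T=pickle.load(open("im0.pkl","rb"))
B=(255,255,0)
rows=[[],[]]
st=(500.9,-211.2)
for yaw in (None,-15,-25,-35,10):
  pl=[] if yaw is None else [(sq(st,24,105,yaw),B),(sq(st,24,50,yaw),B)]
  ov(T,pl,375,188,25,22,6,"pics/t.png"); rows[0].append(cv2.imread("pics/t.png"))
  ov(S,pl,276,145,25,30,6,"pics/t.png"); rows[1].append(cv2.imread("pics/t.png"))
cv2.imwrite("pics/yaw.png",np.vstack([np.hstack(r) for r in rows]))
E
```

```text
(no output)
```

View pics/yaw.png

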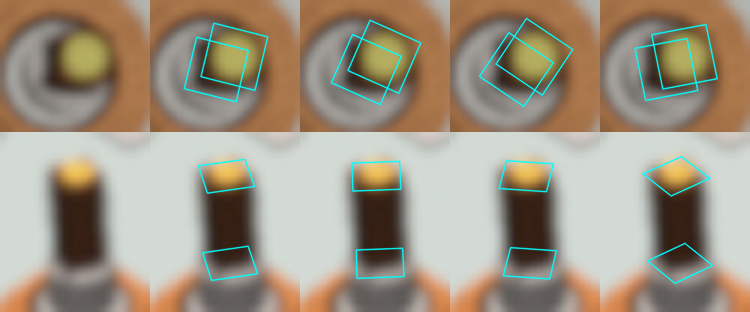

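```bash
python3 - <<'E'
from h import *
import pickle
from scipy.optimize import lsq_linear
S,T=pickle.load(open("im0.pkl","rb"))
def cost(d,box,yaw,st,zlo,dot):
    u0,v0,w,h=box;s=8
    m=[]
    def fill(P):
        q=((proj(d,P)-[u0,v0]+.5)*s-.5)
        im=np.zeros((h*s,w*s),np.float32)
        cv2.fillConvexPoly(im,cv2.convexHull(np.round(q).astype(np.int32)),1.)
        return im
    H=fill(np.r_[sq(st,24,105,yaw),sq(st,24,zlo,yaw)]); D=fill(circ((st[0],st[1]),10,106))
    H=np.clip(H-D,0,1)
    f=lambda x:cv2.resize(cv2.GaussianBlur(x,(0,0),.9*s),(w,h),interpolation=cv2.INTER_AREA)
    A=np.stack([f(H).ravel(),f(D).ravel(),np.ones(w*h)],1)
    I=d["img"][v0:v0+h,u0:u0+w].reshape(-1,3).astype(float)
    X,r,_,_=np.linalg.lstsq(A,I,rcond=None)
    return r.sum()/(w*h)
for yaw in range(-45,45,5):
    bs=min(cost(S,(278,144,21,18),yaw,(500.9+a,-211.2+b),50,1) for a in(-3,-1.5,0,1.5,3) for b in(-3,-1.5,0,1.5,3))
    bt=min(cost(T,(379,190,14,15),yaw,(500.9+a,-211.2+b),50,1) for a in(-3,-1.5,0,1.5,3) for b in(-3,-1.5,0,1.5,3))
    print(yaw,round(bs,1),round(bt,1))
E
```

```text
-45 805.5 1344.3
-40 601.6 1324.8
-35 363.9 1286.2
-30 298.3 1256.9
-25 289.6 1249.0
-20 229.2 1235.1
-15 287.8 1208.7
-10 456.8 1197.8
-5 699.1 1201.7
0 878.1 1206.6
5 1046.5 1222.9
10 1272.5 1269.9
15 1388.5 1298.3
20 1411.7 1328.5
25 1391.9 1345.5
30 1289.8 1380.9
35 1131.2 1371.5
40 1002.6 1372.7
```

```bash
cat >> h.py <<'E'
from scipy.spatial.transform import Rotation as Ro
def go(o,p,yaw_y):
    "shift+turn in tool frame; yaw_y: world angle of tool y axis, deg; tool down"
    a=np.radians(yaw_y); y=np.array([np.cos(a),np.sin(a),0]); z=np.array([0,0,-1.]); x=np.cross(y,z)
    R=np.array(o["eef_rot"]); Rt=np.c_[x,y,z]
    print("shift",(R.T@(np.array(p)-o["ee_pos"])).round(2),"turn",Ro.from_matrix(R.T@Rt).as_rotvec(degrees=True).round(2))
E
python3 - <<'E'
from h import *
from plant import bot
o=bot.get_obs(); go(o,(501,-211,200),72); go(o,(501,-211,78),72)
E
```

```text
shift [-543.54 -585.97   27.04] turn [-0.06 -0.01 -3.65]
shift [-543.56 -585.84  149.04] turn [-0.06 -0.01 -3.65]
```

Emit:
{"api": "arm_command", "payload": {
  "series": [
    [-42, -45, 2, 0, 0, -0.3, 1],
    [-84, -90, 4, 0, 0, -0.6, 1],
    [-126, -135, 6, 0, 0, -0.9, 1],
    [-167, -180, 8, 0, 0, -1.2, 1],
    [-209, -225, 10, 0, 0, -1.5, 1],
    [-251, -270, 12, 0, 0, -1.8, 1],
    [-293, -315, 14, 0, 0, -2.1, 1],
    [-335, -361, 16, 0, 0, -2.4, 1],
    [-376, -406, 18, 0, 0, -2.7, 1],
    [-418, -451, 20, 0, 0, -3, 1],
    [-460, -496, 22, 0, 0, -3.3, 1],
    [-502, -541, 24, 0, 0, -3.6, 1],
    [-543.5, -586, 27, 0, 0, -3.6, 1],
    [-543.5, -586, 27, 0, 0, -3.6, 1],
    [-543.5, -586, 27, 0, 0, -3.6, 1],
    [-543.5, -586, 27, 0, 0, -3.6, 1]
  ],
  "newtons": 40
}}

```text
t: 2.2
ee_pos: [500.6, -209.3, 200.1]
eef_rot: [[-0.951, 0.309, -0.0], [0.309, 0.951, 0.001], [0.001, 0.001, -1.0]]
force: [-0.0, 0.7, 0.3]
opening: 1.004
```

```bash
python3 - <<'E'
from h import *
from plant import bot
o=bot.get_obs(); print(o["t"],o["ee_pos"],o["joint_positions"].round(1),o["force"]); print(o["eef_rot"].round(4)); go(o,(501,-211,78),72)
T=bot.get_image("top");S=bot.get_image("scene")
cv2.imwrite("pics/b.png",np.hstack([T["img"][130:290,320:520],S["img"][80:240,200:400]]))
E
```

```text
2.2 [ 500.55679431 -209.25281192  200.06312983] [ -30.1   14.    92.7    0.    73.3 -102.1] [-0.01530381  0.6889155   0.2608448 ]
[[-9.512e-01  3.086e-01 -4.000e-04]
 [ 3.086e-01  9.512e-01  7.000e-04]
 [ 6.000e-04  6.000e-04 -1.000e+00]]
shift [ -1.03  -1.59 122.06] turn [ 0.03 -0.03  0.02]
```

View pics/b.png

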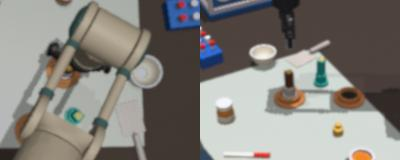

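Emit:
{"api": "arm_command", "payload": {
  "series": [
    [-0.5, -0.8, 20, 0, 0, 0, 1],
    [-1, -1.6, 40, 0, 0, 0, 1],
    [-1, -1.6, 58, 0, 0, 0, 1],
    [-1, -1.6, 74, 0, 0, 0, 1],
    [-1, -1.6, 88, 0, 0, 0, 1],
    [-1, -1.6, 100, 0, 0, 0, 1],
    [-1, -1.6, 110, 0, 0, 0, 1],
    [-1, -1.6, 117, 0, 0, 0, 1],
    [-1, -1.6, 121, 0, 0, 0, 1],
    [-1, -1.6, 121, 0, 0, 0, 1],
    [-1, -1.6, 121, 0, 0, 0, 1]
  ]
}}

```text
t: 3.68
ee_pos: [501.9, -212.7, 79.3]
eef_rot: [[-0.951, 0.31, 0.001], [0.31, 0.951, -0.0], [-0.001, -0.0, -1.0]]
force: [0.3, -0.1, -0.6]
opening: 1.002
```

```bash
python3 - <<'E'
from h import *
from plant import bot
o=bot.get_obs(); print(o["t"],o["ee_pos"],o["force"]); print(o["eef_rot"].round(4)); go(o,(501,-211,78),72)
S=bot.get_image("scene")
crop(S["img"],250,110,80,75,8,"pics/b1.png")
E
```

```text
3.675 [ 501.86225588 -212.70441447   79.3050191 ] [ 0.26510362 -0.09302128 -0.56013699]
[[-9.508e-01  3.098e-01  7.000e-04]
 [ 3.098e-01  9.508e-01 -3.000e-04]
 [-7.000e-04 -1.000e-04 -1.000e+00]]
shift [1.35 1.35 1.3 ] turn [-0.01  0.04 -0.05]
```

View pics/b1.png

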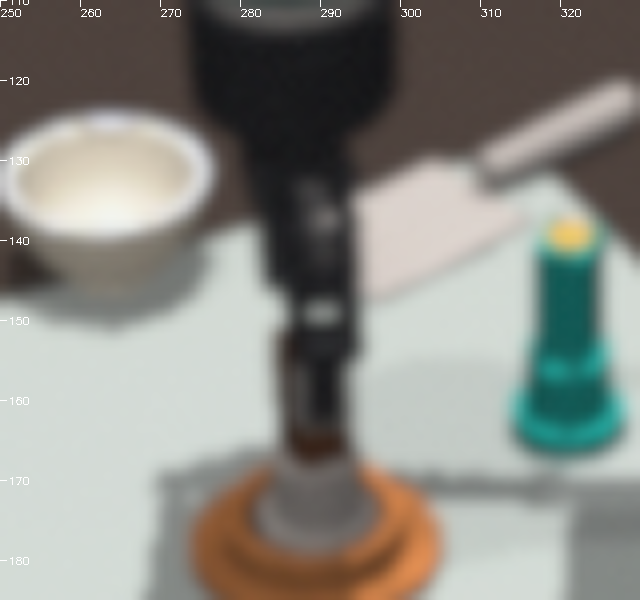

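Emit:
{"api": "arm_command", "payload": {
  "series": [
    [1.2, 1.2, 1, 0, 0, 0, 1],
    [1.2, 1.2, 1, 0, 0, 0, 0.6],
    [1.2, 1.2, 1, 0, 0, 0, 0.4],
    [1.2, 1.2, 1, 0, 0, 0, 0.3],
    [1.2, 1.2, 1, 0, 0, 0, 0.25],
    [1.2, 1.2, 1, 0, 0, 0, 0.2],
    [1.2, 1.2, 1, 0, 0, 0, 0.1],
    [1.2, 1.2, 1, 0, 0, 0, 0],
    [1.2, 1.2, 1, 0, 0, 0, 0],
    [1.2, 1.2, 1, 0, 0, 0, 0]
  ],
  "newtons": 40
}}

```text
t: 4.97
ee_pos: [500.9, -211.3, 78.2]
eef_rot: [[-0.951, 0.31, 0.0], [0.31, 0.951, -0.001], [-0.0, -0.0, -1.0]]
force: [-0.7, -2.2, 4.9]
opening: 0.309
```

```bash
python3 - <<'E'
from h import *
from plant import bot
o=bot.get_obs(); print(o["t"],o["ee_pos"],o["force"],o["ft_torque"],o["opening"]); print(o["eef_rot"].round(4))
S=bot.get_image("scene")
crop(S["img"],250,110,80,75,8,"pics/b2.png")
E
```

```text
4.975 [ 500.88947607 -211.29435003   78.23468654] [-0.67968964 -2.17500164  4.93145406] [-0.44515575  0.38628232  0.03003357] 0.30918037421407285
[[-9.508e-01  3.097e-01  3.000e-04]
 [ 3.097e-01  9.508e-01 -5.000e-04]
 [-4.000e-04 -4.000e-04 -1.000e+00]]
```

View pics/b2.png

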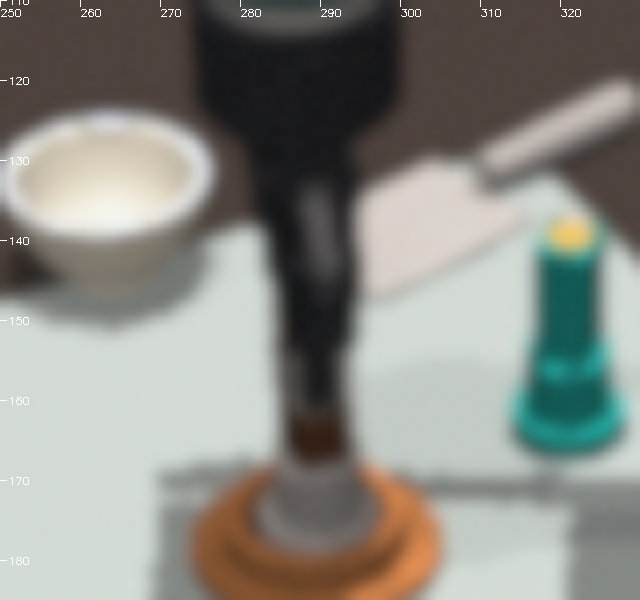

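Emit:
{"api": "arm_command", "payload": {
  "series": [
    [0, 0, 0, 0, 0, 0, 0],
    [0, 0, 0, 0, 0, 0, 0],
    [0, 0, 0, 0, 0, 0, 0]
  ],
  "newtons": 80
}}

```text
t: 5.4
ee_pos: [500.9, -211.2, 78.4]
eef_rot: [[-0.951, 0.31, 0.0], [0.31, 0.951, -0.0], [-0.0, -0.0, -1.0]]
force: [-1.9, -2.5, 5.7]
opening: 0.298
```

```bash
python3 - <<'E'
from h import *
from plant import bot
o=bot.get_obs(); print(o["t"],o["ee_pos"],o["force"],o["ft_torque"],o["opening"]); print(o["eef_rot"].round(4))
E
```

```text
5.4 [ 500.85978375 -211.23218061   78.39072657] [-1.86950114 -2.49458813  5.74359352] [-0.44178913  0.46982177  0.01717367] 0.2979387060665122
[[-9.509e-01  3.096e-01  2.000e-04]
 [ 3.096e-01  9.509e-01 -5.000e-04]
 [-4.000e-04 -4.000e-04 -1.000e+00]]
```

Emit:
{"api": "arm_command", "payload": {
  "series": [
    [0, 0, -3, 0, 0, 0, 0],
    [0, 0, -8, 0, 0, 0, 0],
    [0, 0, -15, 0, 0, 0, 0],
    [0, 0, -25, 0, 0, 0, 0],
    [0, 0, -40, 0, 0, 0, 0],
    [0, 0, -55, 0, 0, 0, 0],
    [0, 0, -70, 0, 0, 0, 0],
    [0, 0, -85, 0, 0, 0, 0],
    [0, 0, -97, 0, 0, 0, 0],
    [0, 0, -105, 0, 0, 0, 0],
    [0, 0, -110, 0, 0, 0, 0],
    [0, 0, -110, 0, 0, 0, 0],
    [0, 0, -110, 0, 0, 0, 0],
    [0, 0, -110, 0, 0, 0, 0]
  ]
}}

```text
t: 7.15
ee_pos: [500.6, -210.9, 187.5]
eef_rot: [[-0.951, 0.31, -0.001], [0.31, 0.951, 0.001], [0.001, 0.0, -1.0]]
force: [-0.3, -0.0, -3.4]
opening: 0.294
```

```bash
python3 - <<'E'
from h import *
from plant import bot
o=bot.get_obs(); print(o["t"],o["ee_pos"],o["force"],o["ft_torque"],o["opening"]); print(o["eef_rot"].round(4))
go(o,(484.5,169.5,190),72);go(o,(484.5,169.5,190),26.2)
S=bot.get_image("scene")
crop(S["img"],250,70,80,120,5,"pics/b3.png")
E
```

```text
7.15 [ 500.55990081 -210.85065736  187.50405191] [-0.26990894 -0.01371625 -3.37368466] [ 0.04544371 -0.0555481  -0.00077861] 0.2943021508989011
[[-9.508e-01  3.098e-01 -8.000e-04]
 [ 3.098e-01  9.508e-01  6.000e-04]
 [ 1.000e-03  3.000e-04 -1.000e+00]]
shift [133.1  356.66  -2.26] turn [ 0.02 -0.06 -0.05]
shift [133.1  356.66  -2.26] turn [-1.000e-02 -6.000e-02  4.575e+01]
```

View pics/b3.png

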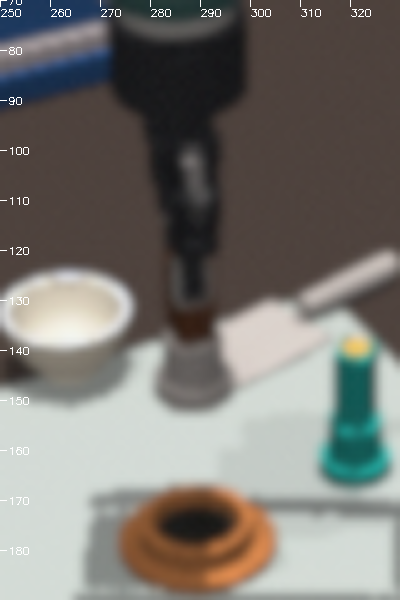

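Emit:
{"api": "arm_command", "payload": {
  "series": [
    [5, 14, 0, 0, 0, 0, 0],
    [15, 41, 0, 0, 0, 0, 0],
    [30, 80, 0, 0, 0, 0, 0],
    [45, 121, 0, 0, 0, 0, 0],
    [60, 161, 0, 0, 0, 0, 0],
    [75, 201, 0, 0, 0, 0, 0],
    [90, 241, 0, 0, 0, 0, 0],
    [105, 281, 0, 0, 0, 0, 0],
    [118, 316, 0, 0, 0, 0, 0],
    [127, 340, 0, 0, 0, 0, 0],
    [132, 353, 0, 0, 0, 0, 0],
    [133, 357, 0, 0, 0, 0, 0],
    [133, 357, 0, 0, 0, 0, 0],
    [133, 357, 0, 0, 0, 0, 0],
    [133, 357, 0, 0, 0, 0, 0],
    [133, 357, 0, 0, 0, 0, 0]
  ]
}}

```text
t: 9.2
ee_pos: [485.0, 169.2, 188.0]
eef_rot: [[-0.951, 0.31, 0.0], [0.31, 0.951, -0.0], [-0.0, 0.0, -1.0]]
force: [-0.2, 0.0, -2.5]
opening: 0.293
```

```bash
python3 - <<'E'
from h import *
from plant import bot
import pickle
o=bot.get_obs(); print(o["t"],o["ee_pos"],o["force"],o["ft_torque"],o["opening"]); print(o["eef_rot"].round(4))
go(o,(484.5,169.5,155),72)
S=bot.get_image("scene");T=bot.get_image("top");pickle.dump((S,T),open("im1.pkl","wb"))
crop(S["img"],320,190,80,95,6,"pics/b4.png")
crop(T["img"],195,150,110,80,7,"pics/b5.png")
E
```

```text
9.2 [485.04906544 169.19815159 188.01830034] [-2.15581281e-01  1.63764766e-03 -2.45327747e+00] [0.01032814 0.04647649 0.05401887] 0.29338848098654374
[[-9.506e-01  3.105e-01  1.000e-04]
 [ 3.105e-01  9.506e-01 -0.000e+00]
 [-1.000e-04  0.000e+00 -1.000e+00]]
shift [ 0.62  0.12 33.02] turn [ 0.    0.   -0.09]
```

View pics/b4.png

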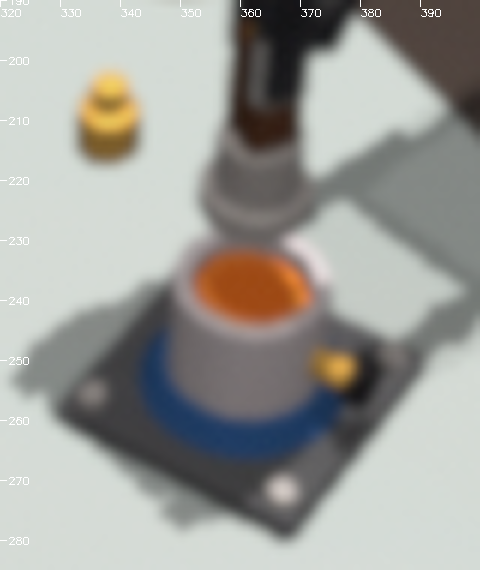

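View pics/b5.png

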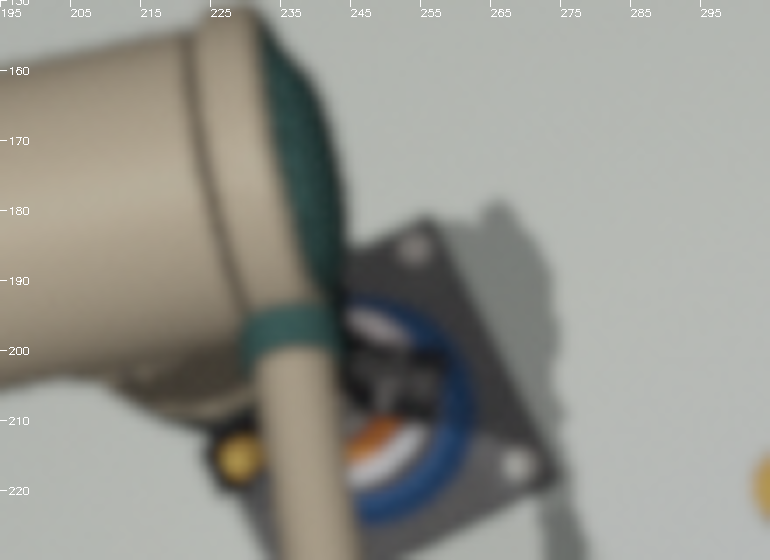

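```bash
python3 - <<'E'
from h import *
import pickle
S0,T0=pickle.load(open("im0.pkl","rb"));S1,T1=pickle.load(open("im1.pkl","rb"))
G=(0,255,0);R=(0,0,255);B=(255,255,0)
p=(485,169.2); z=119.6
ov(S1,[(circ(p,24,z),R),(circ(p,24,z+12),R),(circ(p,18,z+40),R)],340,200,45,45,9,"pics/a.png")
c=(484.5,169.7)
ov(S0,[(circ(c,34,75),G),(circ(c,26,75),G),(circ(c,34,12),G)],340,225,45,45,9,"pics/b.png")
cv2.imwrite("pics/o5.png",np.hstack([cv2.resize(cv2.imread("pics/%s.png"%k),(400,400)) for k in "ab"]))
E
```

```text
(no output)
```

View pics/o5.png

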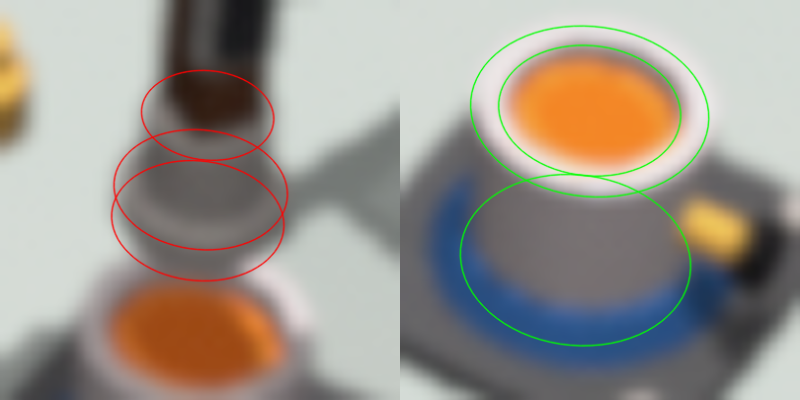

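```bash
python3 - <<'E'
from h import *
import pickle
from scipy.optimize import minimize
S0,T0=pickle.load(open("im0.pkl","rb"));S1,T1=pickle.load(open("im1.pkl","rb"))
def fit(d,c0,z,win,s=8):
    ctr=proj(d,[[c0[0],c0[1],z]])[0]; u0,v0=(np.round(ctr)-win).astype(int); w=h=2*win+1
    I=d["img"][v0:v0+h,u0:u0+w].astype(float)
    def fill(P):
        q=((proj(d,P)-[u0,v0]+.5)*s-.5); im=np.zeros((h*s,w*s),np.float32)
        cv2.fillPoly(im,[np.round(q*16).astype(np.int32)],1.,cv2.LINE_8,4); return im
    f=lambda x,b:cv2.resize(cv2.GaussianBlur(x,(0,0),b*s),(w,h),interpolation=cv2.INTER_AREA)
    W=f(fill(circ(c0,36,z)),.3).ravel()>.5
    def cost(x):
        c=x[:2];o=fill(circ(c,34,z));i=fill(circ(c,26,z))
        A=np.stack([f(o-i,x[2]).ravel(),f(i,x[2]).ravel(),np.ones(w*h)],1)[W]
        J=I.min(2).ravel()[W][:,None]
        X=np.linalg.lstsq(A,J,rcond=None)[0]; return ((A@X-J)**2).mean()
    r=minimize(cost,[*c0,.9],method="Nelder-Mead",options=dict(initial_simplex=[[c0[0]-4,c0[1]-3,.7],[c0[0]+4,c0[1]-3,.9],[c0[0],c0[1]+4,1.1],[c0[0]+1,c0[1],1.3]],xatol=.05))
    return r.x.round(2),round(r.fun,1)
print("top",fit(T0,(484.9,170.5),75,17)); print("scene",fit(S0,(484,169),75,17))
E
```

```text
top (array([483.47, 170.26,   1.55]), np.float64(14.3))
scene (array([481.81, 168.69,   1.57]), np.float64(252.5))
```

Emit:
{"api": "arm_command", "payload": {
  "series": [
    [1, 0, 8, 0, 0, 0, 0],
    [2, 0, 18, 0, 0, 0, 0],
    [2, 0, 26, 0, 0, 0, 0],
    [2, 0, 32, 0, 0, 0, 0],
    [2, 0, 36, 0, 0, 0, 0],
    [2, 0, 38, 0, 0, 0, 0],
    [2, 0, 38, 0, 0, 0, 0],
    [2, 0, 38, 0, 0, 0, 0],
    [2, 0, 38, 0, 0, 0, 0]
  ]
}}

```text
t: 10.42
ee_pos: [483.2, 170.3, 150.2]
eef_rot: [[-0.951, 0.31, 0.001], [0.31, 0.951, 0.0], [-0.0, 0.0, -1.0]]
force: [0.8, 0.6, -2.7]
opening: 0.293
```

```bash
python3 - <<'E'
from h import *
from plant import bot
import pickle
o=bot.get_obs(); print(o["t"],o["ee_pos"],o["force"],o["ft_torque"],o["opening"]); print(o["eef_rot"].round(4))
S=bot.get_image("scene");pickle.dump(S,open("im2.pkl","wb"))
p=o["ee_pos"]; z=p[2]-68.4
G=(0,255,0);R=(0,0,255)
ov(S,[],335,205,50,50,8,"pics/a.png")
ov(S,[(circ(p,24,z),R),(circ(p,24,z+12),R),(circ((483,169.7),34,75),G),(circ((483,169.7),26,75),G)],335,205,50,50,8,"pics/b.png")
cv2.imwrite("pics/o6.png",np.hstack([cv2.imread("pics/%s.png"%k) for k in "ab"]))
E
```

```text
10.425 [483.20483208 170.30099599 150.23511723] [ 0.82495686  0.63552347 -2.69132641] [ 0.00247031 -0.01489961  0.04179347] 0.29288242274695314
[[-9.508e-01  3.098e-01  5.000e-04]
 [ 3.098e-01  9.508e-01  2.000e-04]
 [-4.000e-04  3.000e-04 -1.000e+00]]
```

View pics/o6.png

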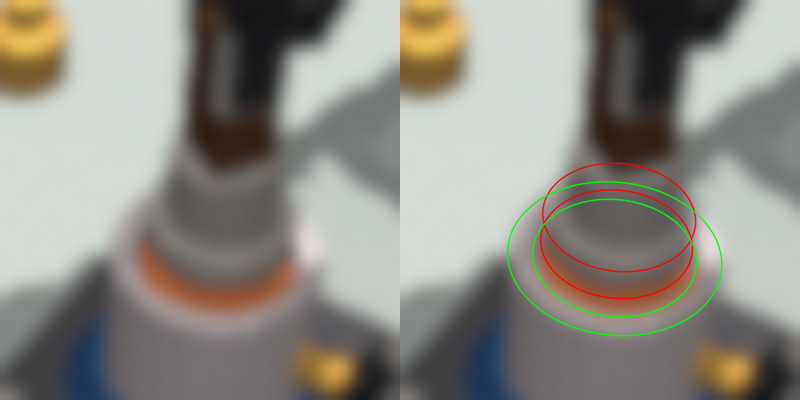

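Emit:
{"api": "arm_command", "payload": {
  "series": [
    [0, 0, 2, 0, 0, 0, 0],
    [0, 0, 4, 0, 0, 0, 0],
    [0, 0, 6, 0, 0, 0, 0],
    [0, 0, 8, 0, 0, 0, 0],
    [0, 0, 10, 0, 0, 0, 0],
    [0, 0, 10, 0, 0, 0, 0],
    [0, 0, 10, 0, 0, 0, 0]
  ]
}}

```text
t: 11.35
ee_pos: [483.1, 170.3, 140.1]
eef_rot: [[-0.951, 0.31, 0.0], [0.31, 0.951, 0.0], [-0.0, 0.0, -1.0]]
force: [-0.9, -0.6, -2.9]
opening: 0.295
```

```bash
cat > s.py <<'E'
from h import *
from plant import bot
o=bot.get_obs(); print(o["t"],o["ee_pos"].round(2),"under",round(o["ee_pos"][2]-68.4,2),"F",o["force"].round(2),"M",o["ft_torque"].round(3),round(o["opening"],4)); print(o["eef_rot"][:,2].round(4))
E
python3 s.py
```

```text
11.35 [483.13 170.28 140.07] under 71.67 F [-0.88 -0.59 -2.85] M [ 0.002 -0.047  0.025] 0.2946
[ 2.e-04  1.e-04 -1.e+00]
```

Emit:
{"api": "arm_command", "payload": {
  "series": [
    [0, 0, 1, 0, 0, 0, 0],
    [0, 0, 2, 0, 0, 0, 0],
    [0, 0, 3, 0, 0, 0, 0],
    [0, 0, 4, 0, 0, 0, 0],
    [0, 0, 5, 0, 0, 0, 0],
    [0, 0, 6, 0, 0, 0, 0],
    [0, 0, 6, 0, 0, 0, 0]
  ]
}}

```text
t: 12.22
ee_pos: [483.4, 170.3, 134.4]
eef_rot: [[-0.951, 0.31, 0.001], [0.31, 0.951, 0.0], [-0.001, 0.0, -1.0]]
force: [0.1, -0.2, -0.3]
opening: 0.294
```

```bash
python3 s.py
```

```text
12.225 [483.41 170.27 134.39] under 65.99 F [ 0.12 -0.21 -0.27] M [-0.113 -0.126  0.011] 0.2939
[ 1.e-03  1.e-04 -1.e+00]
```

Emit:
{"api": "arm_command", "payload": {
  "series": [
    [0, 0, 0.5, 0, 0, 0, 0],
    [0, 0, 1, 0, 0, 0, 0],
    [0, 0, 1.5, 0, 0, 0, 0],
    [0, 0, 2, 0, 0, 0, 0],
    [0, 0, 2.5, 0, 0, 0, 0],
    [0, 0, 3, 0, 0, 0, 0],
    [0, 0, 3.5, 0, 0, 0, 0],
    [0, 0, 3.5, 0, 0, 0, 0]
  ]
}}

```text
t: 13.22
ee_pos: [483.2, 170.4, 130.4]
eef_rot: [[-0.951, 0.31, 0.0], [0.31, 0.951, 0.0], [-0.0, 0.0, -1.0]]
force: [0.7, 1.3, 2.6]
opening: 0.286
```

```bash
python3 s.py
```

```text
13.225 [483.17 170.36 130.42] under 62.02 F [0.65 1.26 2.57] M [ 0.057 -0.255  0.009] 0.2864
[ 3.e-04  3.e-04 -1.e+00]
```

Emit:
{"api": "arm_command", "payload": {
  "series": [
    [0, 0, 0.4, 0, 0, 0, 0],
    [0, 0, 0.8, 0, 0, 0, 0],
    [0, 0, 0.8, 0, 0, 0, 0]
  ]
}}

```text
t: 13.6
ee_pos: [483.2, 170.4, 129.7]
eef_rot: [[-0.951, 0.31, 0.0], [0.31, 0.951, 0.0], [-0.0, 0.0, -1.0]]
force: [1.2, 0.6, 2.3]
opening: 0.292
```

Emit:
{"api": "arm_command", "payload": {
  "series": [
    [0, 0, 0.4, 0, 0, 0, 0],
    [0, 0, 0.8, 0, 0, 0, 0],
    [0, 0, 0.8, 0, 0, 0, 0]
  ]
}}

```text
t: 13.98
ee_pos: [483.2, 170.4, 128.9]
eef_rot: [[-0.951, 0.31, 0.0], [0.31, 0.951, 0.0], [-0.0, 0.0, -1.0]]
force: [1.3, 1.0, 1.7]
opening: 0.292
```

Emit:
{"api": "arm_command", "payload": {
  "series": [
    [0, 0, 0.4, 0, 0, 0, 0],
    [0, 0, 0.8, 0, 0, 0, 0],
    [0, 0, 0.8, 0, 0, 0, 0]
  ]
}}

```text
t: 14.35
ee_pos: [483.1, 170.4, 128.0]
eef_rot: [[-0.951, 0.31, 0.0], [0.31, 0.951, 0.0], [-0.0, 0.0, -1.0]]
force: [1.0, 0.4, 2.0]
opening: 0.293
```

Emit:
{"api": "arm_command", "payload": {
  "series": [
    [0, 0, 0.4, 0, 0, 0, 0],
    [0, 0, 0.8, 0, 0, 0, 0],
    [0, 0, 0.8, 0, 0, 0, 0]
  ]
}}

```text
t: 14.72
ee_pos: [483.0, 170.3, 127.0]
eef_rot: [[-0.951, 0.31, -0.0], [0.31, 0.951, 0.0], [0.0, 0.0, -1.0]]
force: [1.6, 1.1, -0.3]
opening: 0.291
```

Emit:
{"api": "arm_command", "payload": {
  "series": [
    [0, 0, 0.4, 0, 0, 0, 0],
    [0, 0, 0.8, 0, 0, 0, 0],
    [0, 0, 0.8, 0, 0, 0, 0]
  ]
}}

```text
t: 15.1
ee_pos: [483.0, 170.3, 126.5]
eef_rot: [[-0.951, 0.31, -0.0], [0.31, 0.951, 0.0], [0.0, 0.0, -1.0]]
force: [1.8, 1.5, -0.5]
opening: 0.292
```

Emit:
{"api": "arm_command", "payload": {
  "series": [
    [0, 0, 0.4, 0, 0, 0, 0],
    [0, 0, 0.8, 0, 0, 0, 0],
    [0, 0, 0.8, 0, 0, 0, 0]
  ]
}}

```text
t: 15.48
ee_pos: [483.1, 170.3, 125.8]
eef_rot: [[-0.951, 0.31, 0.0], [0.31, 0.951, 0.0], [-0.0, 0.0, -1.0]]
force: [0.8, 1.2, 2.0]
opening: 0.291
```

Emit:
{"api": "arm_command", "payload": {
  "series": [
    [0, 0, 0.4, 0, 0, 0, 0],
    [0, 0, 0.8, 0, 0, 0, 0],
    [0, 0, 0.8, 0, 0, 0, 0]
  ]
}}

```text
t: 15.85
ee_pos: [483.2, 170.2, 125.3]
eef_rot: [[-0.951, 0.31, 0.001], [0.31, 0.951, 0.0], [-0.0, 0.0, -1.0]]
force: [0.6, 0.9, 5.1]
opening: 0.29
```

Emit:
{"api": "arm_command", "payload": {
  "series": [
    [0, 0, 0.3, 0, 0, 0, 0],
    [0, 0, 0.5, 0, 0, 0, 0],
    [0, 0, 0.5, 0, 0, 0, 0]
  ]
}}

```text
t: 16.23
ee_pos: [483.4, 170.2, 125.3]
eef_rot: [[-0.951, 0.31, 0.001], [0.31, 0.951, -0.0], [-0.001, 0.0, -1.0]]
force: [1.0, 0.1, 8.3]
opening: 0.293
```

```bash
python3 s.py
```

```text
16.225 [483.35 170.18 125.26] under 56.86 F [1.02 0.12 8.3 ] M [ 0.005 -0.03  -0.036] 0.2929
[ 1.e-03 -1.e-04 -1.e+00]
```

Emit:
{"api": "arm_command", "payload": {
  "series": [
    [0, 0, 0.3, 0, 0, 0, 0],
    [0, 0, 0.6, 0, 0, 0, 0],
    [0, 0, 0.6, 0, 0, 0, 0]
  ]
}}

```text
t: 16.6
ee_pos: [483.5, 170.1, 125.2]
eef_rot: [[-0.951, 0.31, 0.002], [0.31, 0.951, -0.0], [-0.002, 0.0, -1.0]]
force: [0.4, -0.1, 12.4]
opening: 0.291
```

Solid on the stop. The force now rises about 7 N/mm with no further travel. I'll press on to about 25 N.

Emit:
{"api": "arm_command", "payload": {
  "series": [
    [0, 0, 0.4, 0, 0, 0, 0],
    [0, 0, 0.8, 0, 0, 0, 0],
    [0, 0, 0.8, 0, 0, 0, 0]
  ]
}}

```text
t: 16.98
ee_pos: [483.7, 170.1, 125.1]
eef_rot: [[-0.951, 0.309, 0.002], [0.309, 0.951, -0.0], [-0.002, 0.001, -1.0]]
force: [-1.0, 0.3, 15.8]
opening: 0.292
```

```bash
python3 s.py
```

```text
16.975 [483.75 170.08 125.14] under 56.74 F [-1.04  0.26 15.83] M [-0.099  0.269  0.013] 0.2924
[ 2.4e-03 -2.0e-04 -1.0e+00]
```

Emit:
{"api": "arm_command", "payload": {
  "series": [
    [0, 0, 0.4, 0, 0, 0, 0],
    [0, 0, 0.8, 0, 0, 0, 0],
    [0, 0, 1.2, 0, 0, 0, 0],
    [0, 0, 1.2, 0, 0, 0, 0]
  ]
}}

```text
t: 17.48
ee_pos: [484.1, 170.0, 125.0]
eef_rot: [[-0.951, 0.309, 0.003], [0.309, 0.951, -0.0], [-0.003, 0.001, -1.0]]
force: [-1.3, -2.0, 21.3]
opening: 0.292
```

```bash
python3 s.py
```

```text
17.475 [484.07 169.99 125.01] under 56.61 F [-1.32 -1.97 21.32] M [-0.265  0.546 -0.018] 0.2919
[ 3.5e-03 -4.0e-04 -1.0e+00]
```

Emit:
{"api": "arm_command", "payload": {
  "series": [
    [0, 0, 0.4, 0, 0, 0, 0],
    [0, 0, 0.8, 0, 0, 0, 0],
    [0, 0, 1.2, 0, 0, 0, 0],
    [0, 0, 1.2, 0, 0, 0, 0],
    [0, 0, 1.2, 0, 0, 0, 0]
  ]
}}

```text
t: 18.1
ee_pos: [484.4, 169.9, 124.8]
eef_rot: [[-0.951, 0.309, 0.005], [0.309, 0.951, -0.001], [-0.005, 0.001, -1.0]]
force: [-3.4, -2.1, 27.6]
opening: 0.295
```

```bash
python3 s.py
```

```text
18.1 [484.4  169.87 124.84] under 56.44 F [-3.43 -2.05 27.57] M [-0.467  0.829 -0.006] 0.2945
[ 4.6e-03 -5.0e-04 -1.0e+00]
```

About 30 N on the plate with the tool within 0.3° of square. I'll ease off and test whether the catch holds.

Emit:
{"api": "arm_command", "payload": {
  "series": [
    [0, 0, -1, 0, 0, 0, 0],
    [0, 0, -2, 0, 0, 0, 0],
    [0, 0, -3, 0, 0, 0, 0],
    [0, 0, -4, 0, 0, 0, 0],
    [0, 0, -5, 0, 0, 0, 0],
    [0, 0, -6, 0, 0, 0, 0],
    [0, 0, -7, 0, 0, 0, 0],
    [0, 0, -7, 0, 0, 0, 0],
    [0, 0, -7, 0, 0, 0, 0]
  ]
}}

```text
t: 19.23
ee_pos: [482.1, 169.9, 126.9]
eef_rot: [[-0.951, 0.31, -0.002], [0.31, 0.951, -0.001], [0.002, -0.001, -1.0]]
force: [0.8, -0.9, -3.4]
opening: 0.297
```

```bash
python3 s.py
```

```text
19.225 [482.07 169.92 126.87] under 58.47 F [ 0.79 -0.89 -3.35] M [-0.055 -0.119 -0.026] 0.2966
[-2.4e-03 -7.0e-04 -1.0e+00]
```

Emit:
{"api": "arm_command", "payload": {
  "series": [
    [-0.8, 0.3, -2, 0, 0, 0, 0],
    [-0.8, 0.3, -5, 0, 0, 0, 0],
    [-0.8, 0.3, -10, 0, 0, 0, 0],
    [-0.8, 0.3, -16, 0, 0, 0, 0],
    [-0.8, 0.3, -23, 0, 0, 0, 0],
    [-0.8, 0.3, -32, 0, 0, 0, 0],
    [-0.8, 0.3, -42, 0, 0, 0, 0],
    [-0.8, 0.3, -51, 0, 0, 0, 0],
    [-0.8, 0.3, -58, 0, 0, 0, 0],
    [-0.8, 0.3, -62, 0, 0, 0, 0],
    [-0.8, 0.3, -62, 0, 0, 0, 0],
    [-0.8, 0.3, -62, 0, 0, 0, 0]
  ]
}}

```text
t: 20.72
ee_pos: [483.7, 170.3, 189.3]
eef_rot: [[-0.951, 0.31, -0.001], [0.31, 0.951, -0.0], [0.001, -0.0, -1.0]]
force: [-0.5, 0.2, -3.3]
opening: 0.295
```

```bash
python3 s.py; python3 - <<'E'
from h import *
from plant import bot
o=bot.get_obs()
go(o,(501,-211.3,190),72)
S=bot.get_image("scene")
crop(S["img"],320,190,80,95,6,"pics/b6.png")
E
```

```text
20.725 [483.65 170.26 189.3 ] under 120.9 F [-0.46  0.22 -3.29] M [-0.064 -0.005 -0.022] 0.2948
[-7.e-04 -0.e+00 -1.e+00]
shift [-134.71 -357.41   -0.69] turn [-0.01 -0.04 -0.05]
```

View pics/b6.png

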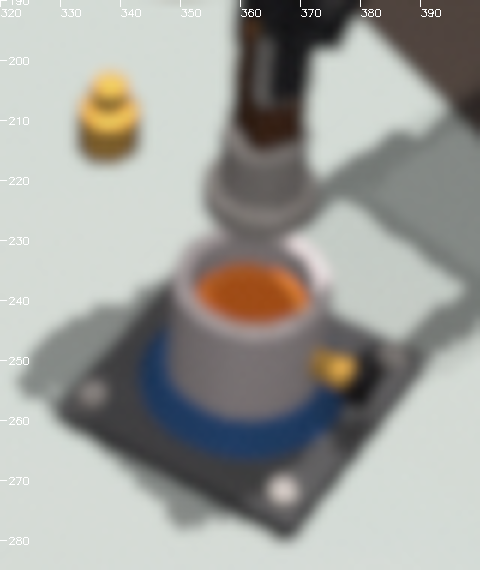

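The plate now sits clearly deeper in the tube (orange near (361,240), more of the wall visible), so the catch holds. Next I carry the tamper back.

Emit:
{"api": "arm_command", "payload": {
  "series": [
    [-5, -14, 0, 0, 0, 0, 0],
    [-15, -41, 0, 0, 0, 0, 0],
    [-30, -80, 0, 0, 0, 0, 0],
    [-45, -121, 0, 0, 0, 0, 0],
    [-60, -161, 0, 0, 0, 0, 0],
    [-75, -201, 0, 0, 0, 0, 0],
    [-90, -241, 0, 0, 0, 0, 0],
    [-105, -281, 0, 0, 0, 0, 0],
    [-118, -316, 0, 0, 0, 0, 0],
    [-128, -341, 0, 0, 0, 0, 0],
    [-133.5, -354, 0, 0, 0, 0, 0],
    [-134.5, -357.5, 0, 0, 0, 0, 0],
    [-134.5, -357.5, 0, 0, 0, 0, 0],
    [-134.5, -357.5, 0, 0, 0, 0, 0],
    [-134.5, -357.5, 0, 0, 0, 0, 0],
    [-134.5, -357.5, 0, 0, 0, 0, 0]
  ]
}}

```text
t: 22.78
ee_pos: [501.1, -210.8, 189.7]
eef_rot: [[-0.951, 0.309, 0.0], [0.309, 0.951, 0.0], [-0.0, 0.0, -1.0]]
force: [0.3, 0.5, -3.4]
opening: 0.29
```

```bash
python3 s.py; python3 - <<'E'
from h import *
from plant import bot
o=bot.get_obs()
go(o,(501,-211.3,110),72)
S=bot.get_image("scene")
p=o["ee_pos"];z=p[2]-68.4;G=(0,255,0);R=(0,0,255);c=(501,-211.3)
ov(S,[(circ(p,24,z),R),(circ(c,36,22),G),(circ(c,28,22),G)],260,130,60,60,8,"pics/b7.png")
E
```

```text
22.775 [ 501.09 -210.77  189.66] under 121.26 F [ 0.26  0.49 -3.38] M [ 0.005 -0.008  0.016] 0.2901
[ 1.e-04  1.e-04 -1.e+00]
shift [-0.08 -0.55 79.66] turn [ 0.01  0.   -0.  ]
```

View pics/b7.png

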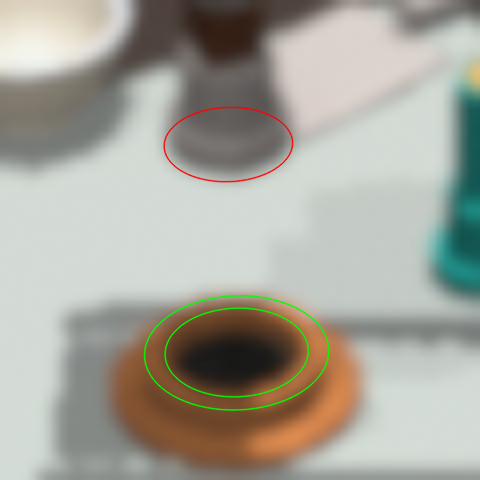

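Emit:
{"api": "arm_command", "payload": {
  "series": [
    [0, -0.5, 8, 0, 0, 0, 0],
    [0, -0.5, 22, 0, 0, 0, 0],
    [0, -0.5, 38, 0, 0, 0, 0],
    [0, -0.5, 54, 0, 0, 0, 0],
    [0, -0.5, 70, 0, 0, 0, 0],
    [0, -0.5, 82, 0, 0, 0, 0],
    [0, -0.5, 90, 0, 0, 0, 0],
    [0, -0.5, 95, 0, 0, 0, 0],
    [0, -0.5, 95, 0, 0, 0, 0],
    [0, -0.5, 95, 0, 0, 0, 0]
  ]
}}

```text
t: 24.08
ee_pos: [501.3, -212.0, 95.0]
eef_rot: [[-0.951, 0.31, 0.001], [0.31, 0.951, -0.0], [-0.001, -0.0, -1.0]]
force: [0.2, 0.7, -2.8]
opening: 0.295
```

```bash
python3 s.py; python3 - <<'E'
from h import *
from plant import bot
S=bot.get_image("scene")
o=bot.get_obs();go(o,(501,-211.3,80),72)
p=o["ee_pos"];z=p[2]-68.4;G=(0,255,0);R=(0,0,255);c=(501,-211.3)
ov(S,[],260,130,60,60,8,"pics/b8.png")
E
```

```text
24.075 [ 501.28 -211.96   95.02] under 26.62 F [ 0.17  0.74 -2.8 ] M [0.002 0.009 0.011] 0.295
[ 1.e-03 -5.e-04 -1.e+00]
shift [ 0.49  0.55 15.08] turn [-0.01  0.07 -0.04]
```

View pics/b8.png

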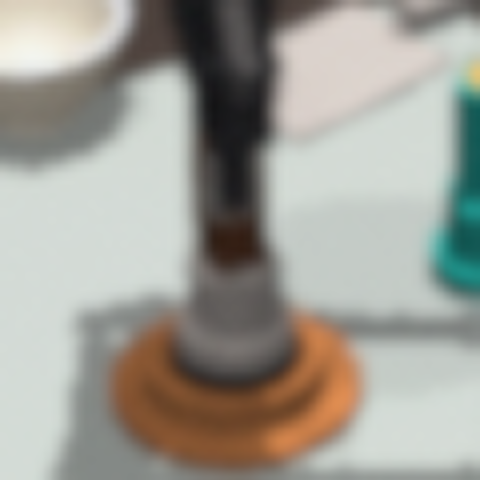

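Centred over the cup. Lowering gently.

Emit:
{"api": "arm_command", "payload": {
  "series": [
    [0.3, 0.5, 2, 0, 0, 0, 0],
    [0.3, 0.5, 4, 0, 0, 0, 0],
    [0.3, 0.5, 6, 0, 0, 0, 0],
    [0.3, 0.5, 8, 0, 0, 0, 0],
    [0.3, 0.5, 10, 0, 0, 0, 0],
    [0.3, 0.5, 12, 0, 0, 0, 0],
    [0.3, 0.5, 13, 0, 0, 0, 0],
    [0.3, 0.5, 13.5, 0, 0, 0, 0],
    [0.3, 0.5, 13.5, 0, 0, 0, 0]
  ]
}}

```text
t: 25.25
ee_pos: [500.8, -211.2, 81.1]
eef_rot: [[-0.951, 0.31, 0.0], [0.31, 0.951, 0.0], [-0.0, 0.0, -1.0]]
force: [-0.6, 0.4, -3.4]
opening: 0.29
```

```bash
python3 s.py
```

```text
25.25 [ 500.78 -211.2    81.09] under 12.69 F [-0.6   0.37 -3.45] M [-0.006 -0.011  0.039] 0.2898
[ 1.e-04  1.e-04 -1.e+00]
```

Emit:
{"api": "arm_command", "payload": {
  "series": [
    [0, 0, 0.5, 0, 0, 0, 0],
    [0, 0, 1, 0, 0, 0, 0],
    [0, 0, 1.5, 0, 0, 0, 0],
    [0, 0, 2, 0, 0, 0, 0],
    [0, 0, 2.5, 0, 0, 0, 0],
    [0, 0, 2.5, 0, 0, 0, 0]
  ]
}}

```text
t: 26.0
ee_pos: [500.8, -211.2, 78.6]
eef_rot: [[-0.951, 0.31, 0.0], [0.31, 0.951, 0.0], [-0.0, 0.0, -1.0]]
force: [0.5, 0.2, -3.3]
opening: 0.296
```

```bash
python3 s.py
```

```text
26.0 [ 500.78 -211.17   78.57] under 10.17 F [ 0.49  0.15 -3.34] M [ 0.008  0.02  -0.027] 0.2956
[ 1.e-04  1.e-04 -1.e+00]
```

Emit:
{"api": "arm_command", "payload": {
  "series": [
    [0, 0, 0.4, 0, 0, 0, 0],
    [0, 0, 0.8, 0, 0, 0, 0],
    [0, 0, 1.2, 0, 0, 0, 0],
    [0, 0, 1.2, 0, 0, 0, 0]
  ]
}}

```text
t: 26.5
ee_pos: [501.1, -211.6, 78.4]
eef_rot: [[-0.951, 0.31, 0.001], [0.31, 0.951, -0.001], [-0.001, -0.001, -1.0]]
force: [-1.8, -0.2, 4.8]
opening: 0.292
```

```bash
python3 s.py
```

```text
26.5 [ 501.11 -211.58   78.4 ] under 10.0 F [-1.83 -0.15  4.84] M [0.042 0.28  0.09 ] 0.2919
[ 1.1e-03 -9.0e-04 -1.0e+00]
```

The foot is on the floor, so I ease off and release slowly.

Emit:
{"api": "arm_command", "payload": {
  "series": [
    [0, 0, -0.7, 0, 0, 0, 0],
    [0, 0, -0.7, 0, 0, 0, 0],
    [0, 0, -0.7, 0, 0, 0, 0.28],
    [0, 0, -0.7, 0, 0, 0, 0.31],
    [0, 0, -0.7, 0, 0, 0, 0.34],
    [0, 0, -0.7, 0, 0, 0, 0.38],
    [0, 0, -0.7, 0, 0, 0, 0.45],
    [0, 0, -0.7, 0, 0, 0, 0.55],
    [0, 0, -0.7, 0, 0, 0, 0.7],
    [0, 0, -0.7, 0, 0, 0, 0.85],
    [0, 0, -0.7, 0, 0, 0, 1],
    [0, 0, -0.7, 0, 0, 0, 1],
    [0, 0, -0.7, 0, 0, 0, 1],
    [0, 0, -0.7, 0, 0, 0, 1]
  ],
  "newtons": 20
}}

```text
t: 28.25
ee_pos: [500.8, -211.2, 78.1]
eef_rot: [[-0.951, 0.31, 0.0], [0.31, 0.951, 0.0], [-0.0, 0.0, -1.0]]
force: [0.5, 0.9, 0.0]
opening: 0.997
```

```bash
python3 s.py; python3 - <<'E'
from h import *
from plant import bot
S=bot.get_image("scene")
ov(S,[],255,115,65,65,8,"pics/b9.png")
E
```

```text
28.25 [ 500.8  -211.19   78.09] under 9.69 F [0.48 0.89 0.02] M [0.035 0.054 0.005] 0.9974
[ 1.e-04  1.e-04 -1.e+00]
```

View pics/b9.png

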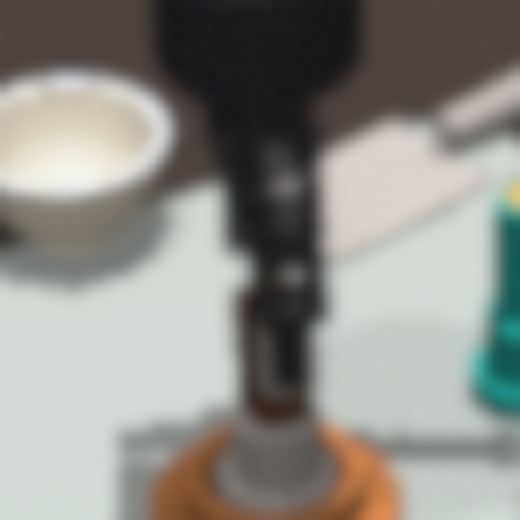

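Released and upright. Retract upwards, then clear of the view.

Emit:
{"api": "arm_command", "payload": {
  "series": [
    [0, 0, -8, 0, 0, 0, 1],
    [0, 0, -20, 0, 0, 0, 1],
    [0, 0, -35, 0, 0, 0, 1],
    [0, 0, -55, 0, 0, 0, 1],
    [0, 0, -75, 0, 0, 0, 1],
    [0, 0, -95, 0, 0, 0, 1],
    [0, 0, -115, 0, 0, 0, 1],
    [0, 0, -130, 0, 0, 0, 1],
    [30, 20, -145, 0, 0, 0, 1],
    [60, 60, -150, 0, 0, 0, 1],
    [90, 110, -150, 0, 0, 0, 1],
    [120, 160, -150, 0, 0, 0, 1],
    [140, 200, -150, 0, 0, 0, 1],
    [150, 220, -150, 0, 0, 0, 1],
    [150, 220, -150, 0, 0, 0, 1],
    [150, 220, -150, 0, 0, 0, 1],
    [150, 220, -150, 0, 0, 0, 1]
  ]
}}

```text
t: 30.42
ee_pos: [426.6, 43.6, 228.2]
eef_rot: [[-0.95, 0.311, 0.0], [0.311, 0.95, -0.0], [-0.0, -0.0, -1.0]]
force: [0.2, 0.1, -0.3]
opening: 0.997
```

```bash
python3 s.py; python3 - <<'E'
from h import *
from plant import bot
S=bot.get_image("scene");T=bot.get_image("top")
cv2.imwrite("pics/e1.png",S["img"]);cv2.imwrite("pics/e2.png",T["img"])
c=(500.9,-211.2);G=(0,255,0)
ov(T,[(circ(c,12,106),G)],360,175,50,50,8,"pics/a.png");ov(S,[(circ(c,12,106),G)],265,140,50,50,8,"pics/b.png")
cv2.imwrite("pics/e3.png",np.hstack([cv2.imread("pics/%s.png"%k) for k in "ab"]))
E
```

```text
30.425 [426.56  43.56 228.16] under 159.76 F [ 0.16  0.1  -0.29] M [ 0.018 -0.017 -0.052] 0.9974
[ 1.e-04 -3.e-04 -1.e+00]
```

View pics/e1.png

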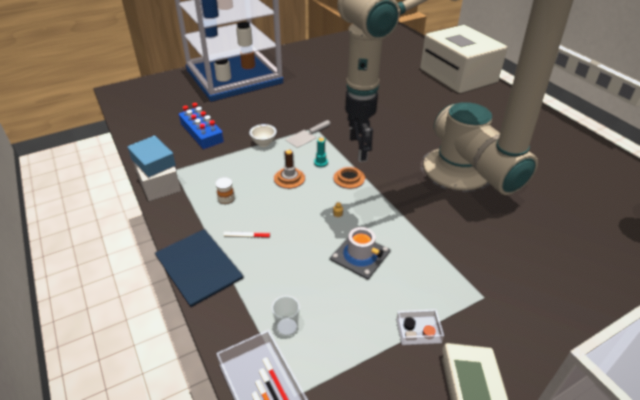

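View pics/e2.png

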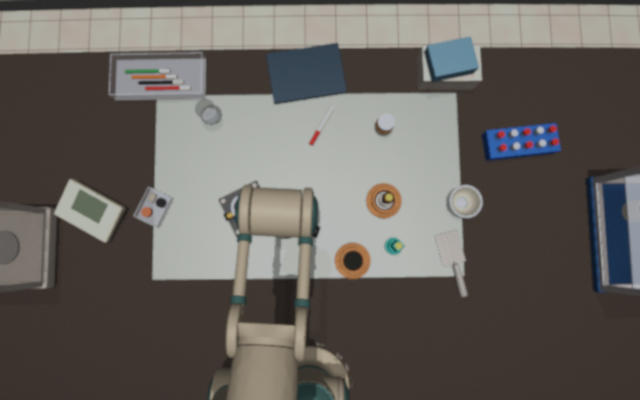

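View pics/e3.png

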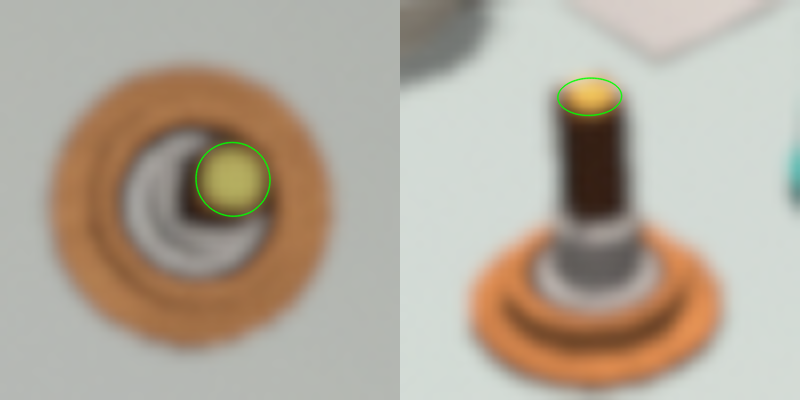

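The tamper is upright in its stand, with its dot where it began (top (388.6,197), scene (288,152)). The bystanders haven't moved. One last look at the plate before I hand in.

```bash
python3 - <<'E'
from h import *
import pickle
S0,T0=pickle.load(open("im0.pkl","rb")); S0["img"]=cv2.imread("pics/e1.png")
c=(483,169.7);G=(0,255,0)
ov(S0,[],335,215,50,50,8,"pics/a.png");ov(S0,[(circ(c,25,67-10+1),G),(circ(c,26,75),G)],335,215,50,50,8,"pics/b.png")
cv2.imwrite("pics/e4.png",np.hstack([cv2.imread("pics/%s.png"%k) for k in "ab"]))
E
```

```text
(no output)
```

View pics/e4.png

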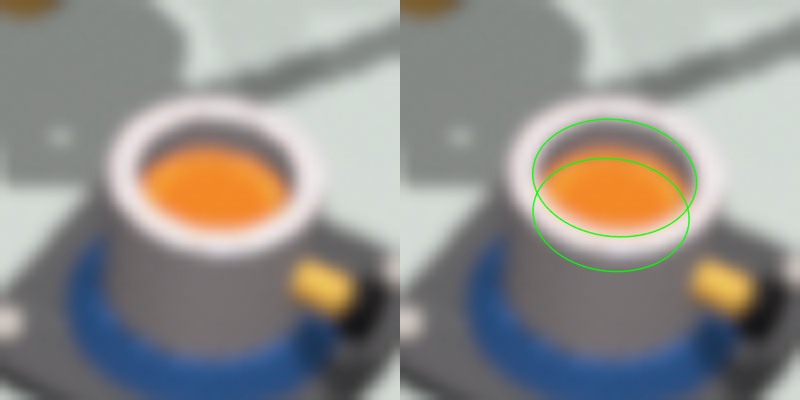

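The plate's far edge sits about 1.4 px higher than the overlay predicts, so I'll check depth and tilt with a fit before handing in.

```bash
cat > pf.py <<'E'
from h import *
import pickle
from scipy.optimize import minimize
def fitp(d,c0=(483,169.7),win=15,s=8,verbose=1):
    ctr=proj(d,[[c0[0],c0[1],70]])[0]; u0,v0=(np.round(ctr)-win).astype(int); w=h=2*win+1
    I=d["img"][v0:v0+h,u0:u0+w].astype(float).reshape(-1,3)
    def fill(P):
        q=((proj(d,P)-[u0,v0]+.5)*s-.5); im=np.zeros((h*s,w*s),np.float32)
        cv2.fillPoly(im,[np.round(q*16).astype(np.int32)],1.,cv2.LINE_8,4); return im
    f=lambda x,b:cv2.resize(cv2.GaussianBlur(x,(0,0),b*s),(w,h),interpolation=cv2.INTER_AREA)
    W=f(fill(circ(c0,33,75)),.3).ravel()>.5
    def disc(c,z,tx,ty):
        P=circ(c,25,0); a=P-[c[0],c[1],0]; P[:,2]=z+a[:,0]*tx+a[:,1]*ty; return P
    def cost(x):
        c=x[:2];b=abs(x[5])+.3;i=fill(circ(c,26,75)); p=fill(disc(c,x[2],x[3]/100,x[4]/100))*i; o=fill(circ(c,34,75))-i
        A=np.stack([f(o,b).ravel(),f(i-p,b).ravel(),f(p,b).ravel(),np.ones(w*h)],1)[W]
        X=np.linalg.lstsq(A,I[W],rcond=None)[0]; return ((A@X-I[W])**2).mean()
    best=None
    for z0 in (66,60,55):
        x0=np.array([*c0,z0,0,0,1.]);sim=np.vstack([x0]+[x0+np.eye(6)[k]*[3,3,3,6,6,.4][k] for k in range(6)])
        r=minimize(cost,x0,method="Nelder-Mead",options=dict(initial_simplex=sim,maxiter=900,xatol=.02,fatol=.01))
        if best is None or r.fun<best.fun: best=r
    x=best.x
    print("c",x[:2].round(1),"z",x[2].round(1),"tilt deg",np.degrees(x[3:5]/100).round(1),"cost",round(best.fun,1))
    for t in ((0,0),):
        g=lambda y:cost([y[0],y[1],y[2],0,0,y[3]])
        x0=np.array([*x[:3],x[5]]); r=minimize(g,x0,method="Nelder-Mead",options=dict(initial_simplex=np.vstack([x0]+[x0+np.eye(4)[k]*[2,2,3,.3][k] for k in range(4)])))
        print("  level fit z",r.x[2].round(1),"cost",round(r.fun,1))
E
python3 - <<'E'
from pf import *
S0,T0=pickle.load(open("im0.pkl","rb")); fitp(S0)
S0["img"]=cv2.imread("pics/e1.png"); fitp(S0)
E
```

```text
c [480.8 168. ] z 65.6 tilt deg [ 4.4 -4. ] cost 34.6
  level fit z 65.6 cost 41.7
c [481.2 168.6] z 60.0 tilt deg [ 1.3 -0.4] cost 42.2
  level fit z 59.9 cost 42.5
```

The fit shows the plate about 6° crooked before and level within fit noise now (1.3°; a level plate fits equally well). It also sits several mm deeper. Handing in.

```bash
python3 - <<'E'
from plant import bot
print(bot.finish_job())
E
```

```text
the job is handed in; nothing more can be done
None
```

I pressed the plate home with the tamper, set the tamper back upright in its stand, let go and handed the job in at about 30 s of robot time.

- **Pressing:** The plate met its stop after about 10 mm of travel. I pressed squarely up to about 30 N, judged from the wrist force, against the 45 N limit.
- **Catch:** As I withdrew, the force fell to the tamper's own weight while the foot was still about 8.5 mm below the plate's rest height. The plate did not follow the foot up, so the catch appears to hold.
- **Plate level:** A fit to the camera image gives a tilt of about 1.3°, which can't be told from level; it was about 6° at the start.
- **Depth, where two checks disagree:** The same fit puts the plate only about 6 mm lower than at the start, while the force and position readings say about 8–9 mm. Either is more than the 3.5 mm required.
- **Tamper and bench:** The tamper stands upright within about 1 mm of where it began. The bystanders look unmoved in the pictures, and the arm was clear of everything at hand-in.

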